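# Sweep the worn engraving wheels into the catch tray

## Task

Clear the engraver's bench: with the closed fingers, sweep the three loose worn wheels (red, white and black) along the bench through the open front of the white catch tray, until each lies flat and wholly inside it. Only push them, never lift or carry one, and leave the glass tumbler, the amber bottle and the brass collet standing where they are.

Things in the scene. Friction and masses are not known exactly. Their poses are not given: they have to be found in the camera images.
- tray: Open-fronted catch tray, fixed to the bench: white walls 30 mm high and 6 mm thick on three sides, round a blue floor that is a film level with the bench (no lip or step at the mouth). Inside 180 mm wide and 110 mm deep. Origin on the bench at the middle of the open mouth (in the plane of the front ends of the side walls); x points into the tray towards its back wall, y along the mouth, z up. The mouth faces roughly towards the robot.
- wheel_red_center (a point): Red worn engraving wheel: a disc 32 mm in diameter and 14 mm thick, about 40 g, with a small brass hub mark on top, lying flat and loose on the bench in front of the tray's mouth. The point is its centre, 7 mm above the bench; z is its axis. It slides when pushed at the rim.
- wheel_white_center (a point): White worn engraving wheel: a disc 32 mm in diameter and 14 mm thick, about 40 g, with a small brass hub mark on top, lying flat and loose on the bench in front of the tray's mouth. The point is its centre, 7 mm above the bench; z is its axis. It slides when pushed at the rim.
- wheel_black_center (a point): Black worn engraving wheel: a disc 32 mm in diameter and 14 mm thick, about 40 g, with a small brass hub mark on top, lying flat and loose on the bench in front of the tray's mouth. The point is its centre, 7 mm above the bench; z is its axis. It slides when pushed at the rim.
- tumbler: Clear glass tumbler, 68 mm in diameter at the rim, 95 mm high, standing loose on the bench beside the tray. Origin at the centre of its foot, z up. To be left alone.
- oil_bottle: Amber glass bottle with red cap, 56 mm in diameter, 120 mm high, standing loose on the bench beside the tray. Origin at the centre of its foot, z up. To be left alone.
- collet: Brass collet, 28 mm in diameter, 45 mm high, standing loose on the bench to one side of the wheels. Origin at the centre of its foot, z up. To be left alone.

How it is judged:
By the outcome, as a careful person would: the job done as asked, in the order asked, and still so for the second after the job is handed in, with the robot touching nothing.
It also fails if it takes over 54 s, if anything falls off the work surface, if the arm or the gripper's body presses on something with over 40 N, if the wrist force passes 120 N, or if a joint passes its speed limit or range.

## Robot

A 6-joint arm with a two-finger parallel gripper is mounted at the origin on the work surface. World frame = base frame: x ahead of the robot, y to its left, z up, the work surface at z = 0. Lengths are in m, angles in rad, forces in N, time in s.
With the tool pointing down it reaches from about 0.35 to 0.775 m from the base axis. Payload 5.5 kg.
Tool frame: the origin (TCP) lies on the centre line of the jaws, within the pads' length; the fingertips stand 8 mm ahead of it and the grasp point (between the pads) lies 11 mm behind it; z points along the fingers, y is the line along which they close (so a half turn about z gives the same grasp; the last joint's range is limited). The gripper opens to 85 mm and grips with 20 to 120 N. Pads are 22 mm wide; open, the fingers measure 114 mm over their backs; the gripper's body (76 mm by 85 mm) begins 54 mm behind the grasp point. The pads swing forward as they close: fully open they stand 13 mm farther back than shut.
Start: joints at [-1.383, 0.313, 0.046, 1.304, 0, 1.431], TCP at [0.185, -0.544, 0.239] pointing down, gripper open.
Joint ranges: [-2.76, 2.76], [-0.86, 1.69], [-1.03, 1.26], [-2.2, 2.34], [-1.47, 1.5], [-3.14, 3.14]. Speed limits (rad/s): [2.57, 2.57, 3.14, 3.14, 3.14, 3.14].

## Interface

Orientations are given as a unit quaternion [w, x, y, z].
In Python, from cell import sensors, vision, order, nets gives the robot as it stands.
- The arm moves only by the shell command python3 -m pendant 'ROWS'. ROWS is JSON, a list that holds one entry, the list of rows, each a list of 5 numbers: the shift along the tool's x, y, z in m, then the turn about the tool's z in rad, then the closure in counts, from 0 (fully open) to 255 (shut). A call has 1 to 12 rows; each row is the pose to reach, as a shift and turn from the pose commanded when the call began, along the tool's axes at that moment; what a row does not reach only later rows make up. A row lasts 1/12 s, in which the tool goes at most 41.7 mm and 7.16 degrees, less where a joint would pass 70% of its speed; a pose out of reach is approached as far as the arm can. A call with a gripper value outside its range is refused whole. The fingers move at their own pace and stop on an object; the grip force is fixed at half the most. Time passes only in rows, so rows that repeat a pose let the fingers close. It gives the time, the measured TCP pose, the force, the opening and the grip force at its end, in the units of the state.
- sensors.get_obs(): the state, without advancing time (a new reading comes with each control period).
- vision.grab_frame(name): name is "scene" or "top" or "wrist"; returns (picture, depth): 384x512x3 uint8, red, green, blue; 384x512 float32, m along the optical axis (not along the pixel's ray), 0 where there is no reading.
- vision.calibration(name): a dict with "camera_matrix" (3x3 intrinsics, pixels), "world_to_cam" (4x4, takes a point from world to camera coordinates); the wrist camera has in their place "mount" (4x4, takes a point from camera to tool coordinates, whose origin is the TCP and whose axes are the flange's). Camera axes: x right, y down, z forward; pixel columns grow to the right and rows downward; lengths in m; the calibration is good to about 2 mm. A picture is of the moment at which its call begins: read the wrist's pose just before it. calibration takes no time and is no camera call.
- order.finish_job(): hands the job in; it is judged then, once.
Trained networks look in the newest picture that a camera, given by its name, has taken for a name from the list of things; names that differ only in an ending like _2 or _b are one class to them, and where a whole thing is asked for, a point or a joint stands for the part that bears it (a point fixed in the world has none). Each returns a list of dicts, best first, with "confidence" (0 to 1); they miss things now and then, are a little off and sometimes report something else, mostly with a low value. They report only what shows in the picture. A call takes as long as a camera call.
- nets.outline_of(camera, thing): "region" (384x512 bool, what is visible of it) and "xy" ([column, row] in pixels, amid what is visible of it).
The state is a dict: "time": time; "joint_pos": joint angles; "joint_velocities": joint speeds; "joint_efforts": joint torques, N m; "tcp_pos": TCP position; "tool_rot": TCP orientation; "ft_force": force on the tool from outside, world axes, zero at the start; "wrist_torque": the same for the moment, N m; "opening": opening from 0.0 (shut) to 1.0 (fully open); "gripper_force": force on a finger pad.
Only numpy, scipy, OpenCV 4.12 (cv2) and the standard library are available. Lean on these libraries where they do the work, as an engineer would, in place of code of your own. Each camera call takes 0.05 s, during which the arm holds its last target. There are 200 camera calls.

## Working session

There is one attempt and no reset: what is moved stays moved. The work goes in short steps, Python scripts to look and compute and a shell command to move; the robot and the scene stay as the last step left them, time stands still between calls to the robot, and variables do not carry over. Pictures are saved under pics/ and viewed, at most 10 in all, crops included, and the job is handed in when it is done.

```bash
mkdir -p pics
cat > h.py <<'E'
import numpy as np, cv2
from cell import sensors, vision, order, nets
T=["tray","wheel_red_center","wheel_white_center","wheel_black_center","tumbler","oil_bottle","collet"]
def pts(cam,mask,dep):
    c=vision.calibration(cam);K=np.array(c["camera_matrix"]);W=np.linalg.inv(np.array(c["world_to_cam"]))
    v,u=np.nonzero(mask&(dep>0));z=dep[v,u]
    P=np.c_[(u-K[0,2])/K[0,0]*z,(v-K[1,2])/K[1,1]*z,z,np.ones(len(z))]
    return (P@W.T)[:,:3]
def look(cam,names=T):
    im,d=vision.grab_frame(cam)
    for n in names:
        for r in nets.outline_of(cam,n)[:2]:
            p=pts(cam,r["region"],d)
            if len(p)==0: continue
            (cx,cy),rad=cv2.minEnclosingCircle(p[:,:2].astype(np.float32))
            print(cam,n,round(r["confidence"],2),np.round(r["xy"]),"n",len(p),"med",np.median(p,0).round(3),"circ",round(cx,3),round(cy,3),round(rad,3),"lo",np.percentile(p,3,0).round(3),"hi",np.percentile(p,97,0).round(3))
    return im,d
E
python3 - <<'E'
from h import *
for c in("top","scene"):
    im,d=look(c); cv2.imwrite(f"pics/{c}0.png",im[:,:,::-1])
    if c=="top":
        r=nets.outline_of(c,"tray")[0]; p=pts(c,r["region"],d); q=p[p[:,2]>.02]
        print("wall rect",cv2.boxPoints(cv2.minAreaRect(q[:,:2].astype(np.float32))).round(3).tolist(),len(q))
o=sensors.get_obs();print(o["time"],o["tcp_pos"],o["tool_rot"])
E
```

```text
top tray 0.78 [271. 158.] n 6844 med [0.669 0.001 0.   ] circ 0.668 0.001 0.112 lo [ 0.61  -0.089 -0.003] hi [0.723 0.092 0.03 ]
top wheel_red_center 0.52 [268. 242.] n 234 med [0.514 0.009 0.013] circ 0.514 0.009 0.016 lo [ 0.501 -0.004  0.011] hi [0.526 0.022 0.016]
top wheel_white_center 0.74 [298. 251.] n 243 med [ 0.501 -0.049  0.013] circ 0.501 -0.048 0.016 lo [ 0.488 -0.062  0.001] hi [ 0.515 -0.036  0.016]
top wheel_white_center 0.43 [385. 186.] n 1116 med [ 0.6   -0.189  0.082] circ 0.612 -0.204 0.037 lo [ 0.578 -0.216  0.011] hi [ 0.628 -0.173  0.121]
top wheel_black_center 0.68 [219. 248.] n 263 med [0.511 0.093 0.013] circ 0.511 0.094 0.017 lo [ 0.496  0.079 -0.001] hi [0.525 0.108 0.016]
top tumbler 0.71 [162. 163.] n 1410 med [0.659 0.198 0.051] circ 0.653 0.189 0.034 lo [0.624 0.159 0.003] hi [0.682 0.219 0.095]
top oil_bottle 0.89 [385. 190.] n 1105 med [ 0.6   -0.189  0.083] circ 0.611 -0.208 0.039 lo [ 0.578 -0.216  0.017] hi [ 0.627 -0.173  0.121]
top collet 0.51 [160. 235.] n 203 med [0.531 0.196 0.038] circ 0.532 0.2 0.014 lo [0.52  0.188 0.01 ] hi [0.544 0.208 0
[... 845 characters left out ...]
-0.28 0.123 lo [ 0.591 -0.209  0.006] hi [ 0.633 -0.173  0.12 ]
scene tumbler 0.91 [322. 256.] n 3071 med [0.669 0.195 0.068] circ 0.611 0.154 0.091 lo [0.626 0.161 0.009] hi [0.687 0.221 0.095]
scene oil_bottle 0.94 [174. 157.] n 1427 med [ 0.617 -0.185  0.059] circ 0.539 -0.304 0.154 lo [ 0.587 -0.211  0.001] hi [ 0.633 -0.173  0.12 ]
scene collet 0.92 [369. 235.] n 406 med [0.54  0.204 0.023] circ 0.522 0.191 0.029 lo [0.527 0.191 0.004] hi [0.546 0.213 0.046]
scene collet 0.2 [321. 209.] n 238 med [0.516 0.096 0.014] circ 0.501 0.092 0.026 lo [0.497 0.08  0.001] hi [0.526 0.108 0.015]
0.85 [ 0.18515966 -0.54441732  0.23937351] [8.58039194e-05 9.86596561e-01 1.63178483e-01 2.07922179e-05]
```

View pics/top0.png

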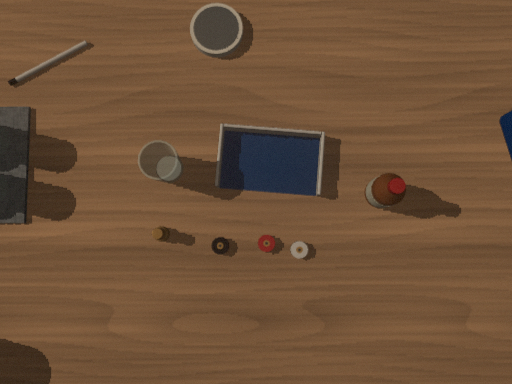

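View pics/scene0.png

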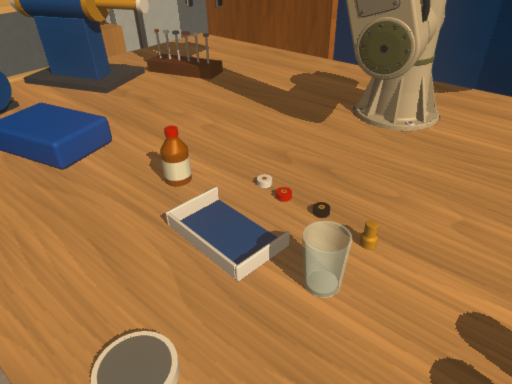

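The pictures match the nets. In the top view, red is at (268,242), white at (298,251), black at (219,248) and the tray at about (271,158). Both cameras agree to about 2 mm, wheel tops are at about 14 mm, and the tray mouth's middle is at about (0.6085, 0.0065), heading about -5°. I'll go above a point behind red with the fingers shut, tool x turned back towards the robot (within joint 6's range).

```bash
cat > go.py <<'E'
import sys,numpy as np
from cell import sensors
o=sensors.get_obs();w,x,y,z=o["tool_rot"];p=o["tcp_pos"]
X=np.array([1-2*(y*y+z*z),2*(x*y+w*z),2*(x*z-w*y)]);Z=np.array([2*(x*z+w*y),2*(y*z-w*x),1-2*(x*x+y*y)]);Y=np.cross(Z,X)
print("t",round(o["time"],2),"tcp",np.round(p,4),"heading",np.degrees(np.arctan2(X[1],X[0])).round(1),"F",np.round(o["ft_force"],1),"open",o["opening"],"q",np.round(o["joint_pos"],2))
for a in sys.argv[1:]:
    d=np.array([float(v) for v in a.split(",")])-p
    print(a,"-> tool",np.round([d@X,d@Y,d@Z],4))
E
python3 -m pendant '[[[0.035,-0.035,0,-0.12,255],[0.07,-0.07,0,-0.24,255],[0.105,-0.105,0,-0.36,255],[0.14,-0.14,0,-0.48,255],[0.17,-0.17,0,-0.6,255],[0.2,-0.2,0,-0.72,255],[0.23,-0.23,0,-0.84,255],[0.26,-0.26,0,-0.96,255],[0.285,-0.285,0,-1.08,255],[0.31,-0.31,0,-1.2,255],[0.335,-0.335,0,-1.32,255],[0.36,-0.36,0,-1.44,255]]]'; python3 go.py 0.462,0.0135,0.1
```

```text
time: 1.85
tcp_pos: [0.4065, -0.0939, 0.2397]
tool_rot: [0.001, 0.632, 0.775, 0.0]
ft_force: [0.5, 0.6, -0.6]
opening: 0.001
gripper_force: 0.0
t 1.85 tcp [ 0.4065 -0.0939  0.2397] heading 101.6 F [ 0.5  0.6 -0.6] open 0.0009765990057597322 q [-0.42  0.01 -0.32  1.24 -0.    0.95]
0.462,0.0135,0.1 -> tool [0.0942 0.0758 0.1397]
```

```bash
python3 -m pendant '[[[0.01,0.01,0.012,-0.12,255],[0.02,0.02,0.024,-0.24,255],[0.03,0.03,0.036,-0.36,255],[0.04,0.04,0.048,-0.48,255],[0.05,0.045,0.06,-0.6,255],[0.06,0.05,0.072,-0.72,255],[0.07,0.055,0.084,-0.84,255],[0.08,0.06,0.096,-0.96,255],[0.085,0.065,0.108,-1.08,255],[0.09,0.07,0.12,-1.2,255],[0.094,0.076,0.13,-1.28,255],[0.094,0.076,0.13,-1.28,255]]]'; python3 go.py 0.462,0.0135,0.012
python3 - <<'E'
from h import *
im,d=look("top",T[1:4]); cv2.imwrite("pics/top1.png",cv2.resize(im[130:300,130:370,::-1],None,fx=3,fy=3))
E
```

```text
time: 2.85
tcp_pos: [0.4616, 0.012, 0.1076]
tool_rot: [-0.001, 0.045, 0.999, 0.0]
ft_force: [-0.3, -0.5, -0.4]
opening: -0.002
gripper_force: 0.0
t 2.85 tcp [0.4616 0.012  0.1076] heading 174.8 F [-0.3 -0.5 -0.4] open -0.0020139559187314165 q [-0.15  0.19 -0.46  0.93  0.   -0.06]
0.462,0.0135,0.012 -> tool [-0.0005  0.0015  0.0956]
top wheel_red_center 0.75 [265. 243.] n 238 med [0.514 0.009 0.014] circ 0.514 0.009 0.017 lo [ 0.503 -0.005  0.   ] hi [0.526 0.024 0.35 ]
top wheel_red_center 0.2 [161. 164.] n 1459 med [0.66  0.198 0.053] circ 0.666 0.196 0.047 lo [0.624 0.159 0.003] hi [0.683 0.219 0.095]
top wheel_white_center 0.49 [300. 252.] n 207 med [ 0.503 -0.051  0.013] circ 0.502 -0.05 0.016 lo [ 0.492 -0.063  0.011] hi [ 0.515 -0.036  0.016]
top wheel_black_center 0.48 [218. 241.] n 120 med [0.516 0.092 0.014] circ 0.512 0.093 0.015 lo [0.509 0.08  0.011] hi [0.523 0.106 0.016]
top wheel_black_center 0.21 [271. 157.] n 6749 med [0.669 0.002 0.   ] circ 0.671 0.001 0.111 lo [ 0.611 -0.089 -0.003] hi [0.724 0.092 0.03 ]
```

View pics/top1.png

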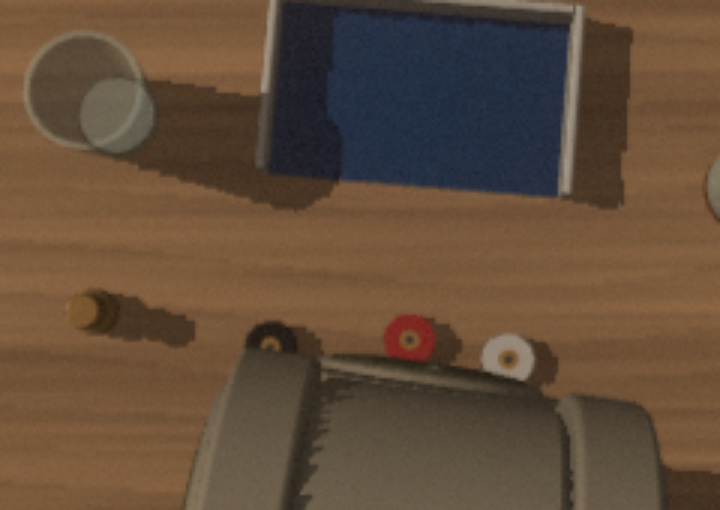

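The crop shows all three wheels still in place: red at (410,338) and white at (508,359). Black at (271,345) is partly hidden by the arm. Next I descend behind red and start the push.

```bash
python3 -m pendant '[[[0,0.0015,0.03,0,255],[0,0.0015,0.06,0,255],[0,0.0015,0.08,0,255],[0,0.0015,0.09,0,255],[0,0.0015,0.0955,0,255],[0,0.0015,0.0955,0,255],[-0.01,0.0015,0.0955,0,255],[-0.02,0.0015,0.0955,0,255],[-0.03,0.0015,0.0955,0,255],[-0.038,0.0015,0.0955,0,255],[-0.046,0.0015,0.0955,0,255],[-0.054,0.0015,0.0955,0,255]]]'; python3 go.py 0.6265,0.005,0.012
python3 - <<'E'
from h import *
look("top",T[1:4]); look("scene",T[1:4])
E
```

```text
time: 4.05
tcp_pos: [0.5174, 0.0075, 0.0141]
tool_rot: [0.0, 0.047, 0.999, -0.0]
ft_force: [-0.3, 0.7, -0.4]
opening: -0.002
gripper_force: 0.2
t 4.05 tcp [0.5174 0.0075 0.0141] heading 174.6 F [-0.3  0.7 -0.4] open -0.002129042755730076 q [-0.14  0.39 -0.45  0.73 -0.   -0.05]
0.6265,0.005,0.012 -> tool [-0.1089  0.0078  0.0021]
scene wheel_red_center 0.5 [273. 200.] n 197 med [0.55  0.01  0.014] circ 0.544 0.007 0.017 lo [ 0.533 -0.005  0.002] hi [0.56  0.021 0.015]
scene wheel_black_center 0.72 [320. 207.] n 205 med [0.516 0.095 0.014] circ 0.512 0.093 0.017 lo [0.5   0.082 0.004] hi [0.526 0.109 0.015]
```

Red is pushed and centred on the fingers. I continue into the tray, then back off and rise.

```bash
python3 -m pendant '[[[-0.01,0,0,0,255],[-0.02,0,0,0,255],[-0.03,0,0,0,255],[-0.04,0,0,0,255],[-0.05,0,0,0,255],[-0.06,0,0,0,255],[-0.07,0,0,0,255],[-0.08,0,0,0,255],[-0.09,0,0,0,255],[-0.098,0,0,0,255],[-0.104,0,0,0,255],[-0.108,0,0,0,255]]]'; python3 -m pendant '[[[0,0,0,0,255],[0.01,0,0,0,255],[0.02,0,-0.02,0,255],[0.03,0,-0.06,0,255],[0.06,0,-0.08,0,255],[0.1,0,-0.08,0,255],[0.12,-0.02,-0.08,0,255],[0.14,-0.04,-0.08,0,255],[0.16,-0.05,-0.08,0,255],[0.175,-0.065,-0.08,0,255],[0.175,-0.065,-0.08,0,255]]]'
python3 - <<'E'
from h import *
look("top",T[1:4]); look("scene",T[1:4])
E
python3 go.py 0.45,-0.047,0.012
```

```text
time: 5.45
tcp_pos: [0.624, -0.0026, 0.0137]
tool_rot: [0.0, 0.047, 0.999, -0.0]
ft_force: [0.7, 0.2, 1.2]
opening: -0.001
gripper_force: 0.1
time: 6.37
tcp_pos: [0.4393, -0.0515, 0.0936]
tool_rot: [-0.002, 0.048, 0.999, -0.0]
ft_force: [-0.1, -0.3, 0.4]
opening: 0.003
gripper_force: 0.0
top wheel_red_center 0.68 [272. 168.] n 248 med [ 0.649 -0.003  0.013] circ 0.65 -0.002 0.017 lo [ 0.635 -0.016  0.004] hi [0.663 0.011 0.016]
top wheel_black_center 0.66 [269. 157.] n 6581 med [0.671 0.002 0.   ] circ 0.664 0.001 0.11 lo [ 0.61  -0.089 -0.003] hi [0.723 0.092 0.03 ]
top wheel_black_center 0.65 [217. 247.] n 224 med [0.509 0.093 0.014] circ 0.509 0.093 0.015 lo [0.496 0.08  0.011] hi [0.522 0.105 0.016]
scene wheel_red_center 0.65 [227. 224.] n 249 med [0.654 0.    0.013] circ 0.65 -0.003 0.017 lo [ 0.638 -0.016  0.002] hi [0.666 0.012 0.015]
scene wheel_white_center 0.61 [320. 210.] n 210 med [0.517 0.096 0.014] circ 0.511 0.093 0.017 lo [0.499 0.081 0.002] hi [0.526 0.108 0.016]
scene wheel_white_center 0.44 [262. 180.] n 184 med [ 0.507 -0.047  0.013] circ 0.498 -0.06 0.028 lo [ 0.49  -0.063  0.001] hi [ 0.517 -0.035  0.015]
scene wheel_black_center 0.66 [319. 208.] n 227 med [0.515 0.097 0.014] circ 0.501 0.09 0.026 lo [0.497 0.081 0.002] hi [0.526 0.108 0.016]
t 6.77 tcp [ 0.4439 -0.0505  0.0937] heading 174.7 F [ 1.1  0.  -0. ] open -0.00342365829746109 q [-0.29  0.17 -0.52  0.88  0.   -0.2 ]
0.45,-0.047,0.012 -> tool [-0.0057  0.004   0.0817]
```

Red lies about 41 mm inside the mouth. For white I turn 4° so that it runs slightly inwards.

```bash
python3 -m pendant '[[[-0.006,0.003,0.02,-0.07,255],[-0.006,0.003,0.045,-0.07,255],[-0.006,0.003,0.065,-0.07,255],[-0.006,0.003,0.075,-0.07,255],[-0.006,0.003,0.081,-0.07,255],[-0.006,0.003,0.081,-0.07,255]]]'; python3 go.py 0.503,-0.049,0.012
python3 -m pendant '[[[-0.01,0,0,0,255],[-0.02,0,0,0,255],[-0.03,0,0,0,255],[-0.038,0,0,0,255],[-0.046,0,0,0,255],[-0.054,0,0,0,255],[-0.062,0,0,0,255],[-0.07,0,0,0,255]]]'
python3 - <<'E'
from h import *
look("top",T[1:4]); look("scene",T[1:4])
E
python3 go.py 0.624,-0.052,0.013
```

```text
time: 7.27
tcp_pos: [0.4487, -0.0479, 0.0115]
tool_rot: [-0.001, 0.012, 1.0, 0.0]
ft_force: [-0.9, -0.2, 0.1]
opening: 0.001
gripper_force: 0.0
t 7.27 tcp [ 0.4487 -0.0479  0.0115] heading 178.7 F [-0.9 -0.2  0.1] open 0.0005514805841884224 q [-0.28  0.29 -0.61  0.67 -0.   -0.26]
0.503,-0.049,0.012 -> tool [-0.0543  0.0002 -0.0007]
time: 7.93
tcp_pos: [0.5203, -0.0501, 0.0128]
tool_rot: [-0.0, 0.012, 1.0, -0.0]
ft_force: [-0.6, 0.1, -0.3]
opening: 0.003
gripper_force: 0.2
top wheel_red_center 0.65 [272. 167.] n 241 med [ 0.649 -0.003  0.013] circ 0.651 -0.004 0.017 lo [ 0.635 -0.016  0.006] hi [0.664 0.01  0.016]
top wheel_black_center 0.64 [219. 248.] n 243 med [0.509 0.093 0.014] circ 0.51 0.093 0.016 lo [0.496 0.08  0.01 ] hi [0.523 0.107 0.016]
scene wheel_red_center 0.61 [232. 225.] n 257 med [ 0.654 -0.     0.013] circ 0.646 -0.011 0.025 lo [ 0.638 -0.024  0.   ] hi [0.665 0.012 0.015]
scene wheel_white_center 0.65 [247. 191.] n 179 med [ 0.553 -0.048  0.014] circ 0.545 -0.058 0.026 lo [ 0.536 -0.064  0.004] hi [ 0.563 -0.036  0.015]
scene wheel_black_center 0.52 [320. 209.] n 237 med [0.516 0.096 0.014] circ 0.506 0.087 0.024 lo [0.498 0.08  0.002] hi [0.526 0.109 0.015]
t 8.33 tcp [ 0.5189 -0.05    0.0127] heading 178.6 F [ 1.2 -0.1 -0.6] open 4.511758761810758e-05 q [-0.25  0.39 -0.44  0.74 -0.   -0.23]
0.624,-0.052,0.013 -> tool [-0.1051  0.0005 -0.0004]
```

```bash
python3 -m pendant '[[[-0.01,0,0,0,255],[-0.02,0,0,0,255],[-0.03,0,0,0,255],[-0.04,0,0,0,255],[-0.05,0,0,0,255],[-0.06,0,0,0,255],[-0.07,0,0,0,255],[-0.08,0,0,0,255],[-0.088,0,0,0,255],[-0.095,0,0,0,255],[-0.1,0,0,0,255],[-0.104,0,0,0,255]]]'; python3 -m pendant '[[[0,0,0,0,255],[0.01,0,0,0,255],[0.02,0,-0.02,0,255],[0.03,0,-0.06,0,255],[0.06,0.02,-0.08,0,255],[0.09,0.04,-0.08,0.05,255],[0.11,0.065,-0.08,0.1,255],[0.13,0.09,-0.08,0.15,255],[0.15,0.115,-0.08,0.2,255],[0.16,0.14,-0.08,0.258,255],[0.165,0.16,-0.08,0.258,255],[0.165,0.16,-0.08,0.258,255]]]'
python3 - <<'E'
from h import *
look("top",T[1:4]); look("scene",T[1:4])
E
python3 go.py 0.458,0.108,0.013
```

```text
time: 9.33
tcp_pos: [0.6237, -0.0526, 0.0127]
tool_rot: [-0.0, 0.012, 1.0, -0.0]
ft_force: [-1.1, -0.5, 1.3]
opening: -0.004
gripper_force: 0.3
time: 10.33
tcp_pos: [0.4602, 0.114, 0.0929]
tool_rot: [-0.0, 0.139, 0.99, 0.0]
ft_force: [0.2, 0.3, -0.3]
opening: -0.002
gripper_force: 0.0
top wheel_red_center 0.46 [274. 171.] n 269 med [ 0.649 -0.003  0.013] circ 0.651 -0.004 0.018 lo [ 0.635 -0.017 -0.   ] hi [0.666 0.012 0.016]
top wheel_white_center 0.62 [300. 173.] n 210 med [ 0.648 -0.053  0.013] circ 0.648 -0.053 0.015 lo [ 0.636 -0.066  0.008] hi [ 0.66  -0.04   0.016]
top wheel_black_center 0.69 [218. 246.] n 214 med [0.509 0.092 0.013] circ 0.51 0.092 0.015 lo [0.497 0.08  0.01 ] hi [0.522 0.105 0.016]
scene wheel_red_center 0.83 [230. 225.] n 252 med [0.654 0.    0.013] circ 0.652 -0.007 0.02 lo [ 0.638 -0.017  0.003] hi [0.666 0.012 0.015]
scene wheel_white_center 0.51 [210. 214.] n 254 med [ 0.653 -0.049  0.013] circ 0.643 -0.056 0.024 lo [ 0.636 -0.067  0.   ] hi [ 0.665 -0.039  0.015]
scene wheel_black_center 0.65 [319. 209.] n 273 med [0.514 0.096 0.013] circ 0.502 0.09 0.027 lo [ 0.485  0.078 -0.   ] hi [0.526 0.109 0.016]
t 10.73 tcp [0.4627 0.1105 0.0927] heading 163.8 F [-0.3  0.4  0.2] open -0.00027420892896083156 q [ 0.07  0.22 -0.45  0.89 -0.    0.35]
0.458,0.108,0.013 -> tool [ 0.0038 -0.0037  0.0797]
```

Red and white are inside. Next is black.

```bash
python3 -m pendant '[[[0.003,-0.0035,0.02,0,255],[0.003,-0.0035,0.045,0,255],[0.003,-0.0035,0.065,0,255],[0.003,-0.0035,0.075,0,255],[0.003,-0.0035,0.08,0,255],[0.003,-0.0035,0.08,0,255]]]'; python3 go.py 0.511,0.0925,0.013
python3 -m pendant '[[[-0.01,0,0,0,255],[-0.02,0,0,0,255],[-0.03,0,0,0,255],[-0.038,0,0,0,255],[-0.046,0,0,0,255],[-0.054,0,0,0,255],[-0.062,0,0,0,255],[-0.07,0,0,0,255]]]'
python3 - <<'E'
from h import *
look("top",T[1:4]); look("scene",T[1:4])
E
python3 go.py 0.63,0.058,0.013
```

```text
time: 11.23
tcp_pos: [0.4577, 0.1083, 0.0117]
tool_rot: [-0.001, 0.141, 0.99, -0.0]
ft_force: [0.3, -0.4, 0.2]
opening: 0.001
gripper_force: 0.0
t 11.23 tcp [0.4577 0.1083 0.0117] heading 163.8 F [ 0.3 -0.4  0.2] open 0.0005161162446767278 q [ 0.06  0.32 -0.57  0.69 -0.    0.34]
0.511,0.0925,0.013 -> tool [-0.0556 -0.0003 -0.0014]
time: 11.9
tcp_pos: [0.5265, 0.0891, 0.0128]
tool_rot: [-0.0, 0.14, 0.99, -0.0]
ft_force: [-0.1, 0.9, 0.9]
opening: -0.001
gripper_force: 0.2
top wheel_red_center 0.49 [274. 169.] n 230 med [ 0.649 -0.003  0.013] circ 0.649 -0.004 0.016 lo [ 0.635 -0.016  0.007] hi [0.663 0.01  0.016]
top wheel_white_center 0.72 [299. 167.] n 245 med [ 0.649 -0.053  0.013] circ 0.65 -0.054 0.017 lo [ 0.635 -0.068  0.002] hi [ 0.662 -0.04   0.016]
scene wheel_red_center 0.76 [230. 222.] n 267 med [0.653 0.    0.013] circ 0.645 -0.011 0.026 lo [ 0.634 -0.017  0.   ] hi [0.665 0.012 0.015]
scene wheel_white_center 0.64 [210. 216.] n 245 med [ 0.654 -0.049  0.013] circ 0.647 -0.062 0.025 lo [ 0.637 -0.067  0.001] hi [ 0.665 -0.039  0.015]
scene wheel_black_center 0.48 [302. 219.] n 241 med [0.559 0.084 0.014] circ 0.553 0.081 0.017 lo [0.541 0.068 0.002] hi [0.568 0.096 0.015]
t 12.3 tcp [0.5251 0.0895 0.0127] heading 163.9 F [ 0.  -0.2 -0. ] open -0.0035302513427616054 q [ 0.02  0.41 -0.41  0.75 -0.    0.3 ]
0.63,0.058,0.013 -> tool [-0.1095 -0.0011 -0.0004]
```

```bash
python3 -m pendant '[[[-0.01,0,0,0,255],[-0.02,0,0,0,255],[-0.03,0,0,0,255],[-0.04,0,0,0,255],[-0.05,0,0,0,255],[-0.06,0,0,0,255],[-0.07,0,0,0,255],[-0.08,0,0,0,255],[-0.088,0,0,0,255],[-0.096,0,0,0,255],[-0.102,0,0,0,255],[-0.106,0,0,0,255]]]'; python3 -m pendant '[[[0,0,0,0,255],[0.01,0,0,0,255],[0.02,0,-0.02,0,255],[0.03,0,-0.05,0,255],[0.06,0,-0.08,0,255],[0.09,0,-0.11,0,255],[0.12,0,-0.13,0,255],[0.15,0,-0.15,0,255],[0.18,0,-0.15,0,255],[0.2,0,-0.15,0,255],[0.2,0,-0.15,0,255]]]'
python3 - <<'E'
from h import *
im,d=look("top"); look("scene",T[1:4]); cv2.imwrite("pics/top2.png",cv2.resize(im[110:280,130:410,::-1],None,fx=2.8,fy=2.8))
E
```

```text
time: 13.3
tcp_pos: [0.6285, 0.0595, 0.0126]
tool_rot: [0.0, 0.141, 0.99, -0.0]
ft_force: [-0.9, 0.4, -0.3]
opening: 0.002
gripper_force: 0.1
time: 14.22
tcp_pos: [0.4308, 0.1165, 0.1632]
tool_rot: [-0.001, 0.139, 0.99, -0.0]
ft_force: [-1.1, -0.7, -0.7]
opening: 0.003
gripper_force: 0.0
top tray 0.98 [269. 156.] n 5950 med [0.676 0.004 0.   ] circ 0.666 0.002 0.109 lo [ 0.61  -0.089 -0.003] hi [0.723 0.092 0.03 ]
top wheel_red_center 0.72 [273. 167.] n 233 med [ 0.649 -0.003  0.013] circ 0.649 -0.003 0.016 lo [ 0.635 -0.016  0.006] hi [0.662 0.01  0.016]
top wheel_white_center 0.52 [301. 170.] n 253 med [ 0.649 -0.053  0.013] circ 0.651 -0.054 0.017 lo [ 0.635 -0.068 -0.   ] hi [ 0.664 -0.04   0.016]
top wheel_black_center 0.68 [241. 168.] n 231 med [0.652 0.052 0.013] circ 0.652 0.052 0.016 lo [0.638 0.038 0.009] hi [0.665 0.065 0.016]
top tumbler 0.94 [161. 162.] n 1447 med [0.659 0.198 0.052] circ 0.654 0.199 0.043 lo [0.624 0.159 0.002] hi [0.683 0.219 0.095]
top tumbler 0.48 [157. 234.] n 215 med [0.531 0.196 0.034] circ 0.531 0.201 0.015 lo [0.519 0.188 0.002] hi [0.542 0.208 0.047]
top oil_bottle 0.58 [385. 190.] n 1101 med [ 0.599 -0.189  0.083] circ 0.604 -0.211 0.04 lo [ 0.578 -0.217  0.015] hi [ 0.626 -0.173  0.121]
top collet 0.57 [159. 232.] n 204 med [0.533 0.196 0.041] circ 0.533 0.202 0.016 lo [0.522 0.188 0.004] hi [0.544 0.208 0.047]
scene wheel_red_center 0.68 [229. 224.] n 220 med [0.655 0.    0.014] circ 0.651 -0.003 0.016 lo [ 0.64  -0.016  0.004] hi [0.666 0.011 0.015]
scene wheel_white_center 0.77 [209. 215.] n 219 med [ 0.653 -0.05   0.013] circ 0.642 -0.057 0.025 lo [ 0.636 -0.067  0.003] hi [ 0.665 -0.039  0.015]
scene wheel_white_center 0.74 [370. 236.] n 421 med [0.54  0.203 0.022] circ 0.518 0.192 0.032 lo [0.522 0.181 0.   ] hi [0.546 0.213 0.046]
scene wheel_black_center 0.52 [251. 240.] n 258 med [0.658 0.055 0.014] circ 0.654 0.052 0.016 lo [0.641 0.04  0.004] hi [0.669 0.067 0.015]
```

View pics/top2.png

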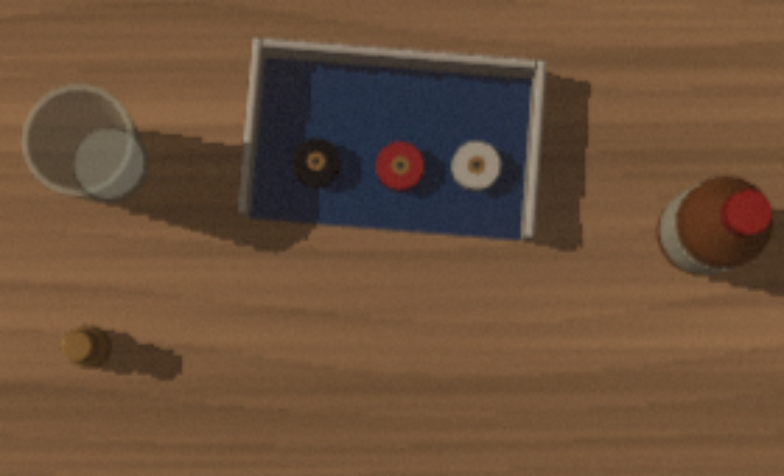

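The crop shows black (317,162), red (400,166) and white (476,165) flat and well inside the tray. The tumbler, bottle and collet have not moved, and the arm is clear.

```bash
python3 -c "from cell import order;print(order.finish_job())"
```

```text
the job is handed in; nothing more can be done
None
```

I swept all three wheels (red, white, black) flat and wholly into the tray by pushing only, left the tumbler, bottle and collet where they stood, and handed the job in at about 15 s.

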